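Park the oblong can on its mark and shut its cap

ROBOT

A 6-joint arm with a two-finger parallel gripper is mounted at the origin on the work surface. World frame = base frame: x ahead of the robot, y to its left, z up, the work surface at z = 0. Lengths are in mm, angles in degrees, forces in N, time in s.
With the tool pointing down it reaches from about 350 to 850 mm from the base axis. Payload 8.1 kg.
Tool frame: the origin (TCP) lies on the centre line of the jaws, within the pads' length; the fingertips stand 19 mm ahead of it and the grasp point (between the pads) is the TCP (r.tip_reach is the z of the fingertips in the tool frame, in mm); z points along the fingers, y is the line along which they close (so a half turn about z gives the same grasp; the last joint's range is limited). The gripper opens to 85 mm and grips with 20 to 120 N. Pads are 22 mm wide; open, the fingers measure 114 mm over their backs; the gripper's body (76 mm by 85 mm) begins 54 mm behind the grasp point. The pads swing forward as they close: fully open they stand 13 mm farther back than shut.
Start: joints at [66.899, 7.471, 85.268, -0, 87.261, -4.893], TCP at [187.465, 569.967, 250.292] pointing down, gripper open.
Joint ranges: [-169.43, 169.43], [-51.17, 129.36], [1.28, 143.12], [-76.62, 256.62], [0, 156.53], [-152.29, 152.29]. Speed limits (degrees/s): [136.94, 136.94, 159.86, 180, 180, 180].

INTERFACE

Orientations are given as [roll, pitch, yaw] about the fixed x, y, z axes, in that order (R = Rz(yaw) Ry(pitch) Rx(roll)).
In Python, from bench import r gives the robot as it stands. The module is installed in compiled form; this text tells all that it offers.
- The arm moves only by the shell command python3 -m handwheel 'ROWS' [FORCE]. ROWS is JSON, a list of rows, each a list of 7 numbers: the shift along the tool's x, y, z in m, then the turn, a rotation vector about the tool's x, y, z in degrees, then the finger opening in m, from 0 to 0.0854. In form: [[tx, ty, tz, ax, ay, az, claw], ...]. A call has 1 to 8 rows; each row shifts and turns the commanded pose from where the row before left it, along the tool's axes as they then stand; what a row does not reach is not made up. A row lasts 1/12 s, in which the tool goes at most 41.7 mm and 7.16 degrees, less where a joint would pass 70% of its speed; a pose out of reach is approached as far as the arm can. A call with a gripper value outside its range is refused whole. The fingers move at their own pace and stop on an object; FORCE is the grip in N (left out, the last holds). Time passes only in rows, so rows that do not move let the fingers close. It gives the time, the measured TCP pose, the force, the opening and the grip force at its end, in the units of the state.
- r.sense(): the state, without advancing time (a new reading comes with each control period).
- r.snapshot(name): name is "side" or "top"; returns (picture, depth): 480x640x3 uint8, blue, green, red; 480x640 float32, mm along the optical axis (not along the pixel's ray), 0 where there is no reading.
- r.calibration(name): a dict with "vfov" (degrees; the focal length in pixels is half the picture's height over the tangent of half this angle, whatever the lens; pixels are square), "cx", "cy" (the principal point, pixels), "rvec" (rotation vector, rad) and "tvec" (3), from world to camera coordinates, as OpenCV has them. Camera axes: x right, y down, z forward; pixel columns grow to the right and rows downward; lengths in mm; the calibration is good to about 2 mm. A picture is of the moment at which its call begins. calibration takes no time and is no camera call.
- r.hand_in(): hands the job in; it is judged then, once.
The state is a dict: "time": time; "joint_pos": joint angles; "qd": joint speeds; "joint_efforts": joint torques, N m; "tool_pos": TCP position; "tcp_rot": TCP orientation; "ft_force": force on the tool from outside, world axes, zero at the start; "wrist_torque": the same for the moment, N m; "finger_gap": finger opening in mm; "grip_force": force on a finger pad.
Only numpy, scipy, OpenCV 4.12 (cv2) and the standard library are available. Lean on these libraries where they do the work, as an engineer would, in place of code of your own. Each camera call takes 0.05 s, during which the arm holds its last target. There are 200 camera calls.

TASK

Pick up the oblong metal can by its body, not by its loose cap, carry it upright to the oblong tape outline on the bench and set it down (do not drop it) standing inside the outline with its long side along the outline's long side. Let go of it, and then screw its winged cap clockwise until it is tight, with the wing in line with the can's long side, leaving the can standing inside the outline. Leave the tape roll, the carton and the jar where they are.

Things in the scene. Friction and masses are not known exactly. Their poses are not given: they have to be found in the camera images.
- can: Upright oblong sheet-metal can with a plain paper wrapper, 110 mm long (its x), 58 mm wide (its y), 95 mm high to its flat top, 0.5 to 0.8 kg. Origin at the centre of its underside, z up. A winged screw cap sits on its top, off-centre: axis vertical at x = +30 mm, y = 0. Either end may point either way in the outline.
- cap (a joint): Turn of the captive screw cap about its vertical axis, rad: 0 is tight (against the stop), positive is unscrewed, counter-clockwise seen from above, at most 2.4. Clockwise lowers the value; the cap does not rise or come off. Light friction, 0.04 N m.
- wing: The cap: a bare metal disc 38 mm across, 8 mm high, its underside 5 mm above the can's flat top, and across it an upright black wing 42 mm long (x), 12 mm thick (y), 17 mm high, pinched from above across its thickness; its top is 125 mm above the can's underside. Origin on the cap's axis at the disc's underside, x along the wing, z up. Turns with joint cap; when tight, x lies along the can's x.
- oblong_mark: Oblong outline of black tape flat on the bench, 158 mm by 110 mm outside, tape 10 mm wide, so 138 mm by 90 mm inside; 1 mm thick and no obstacle. Origin at its centre, x along its long side.
- round_mark: Round outline of black tape flat on the bench, 130 mm across, tape 10 mm wide, empty; not the place for the can. Origin at its centre.
- tape_roll: Bystander: brown roll of packing tape lying flat, 104 mm across, 48 mm high; origin at the centre of its underside.
- carton: Bystander: small closed cardboard box, 90 mm (x) by 130 mm (y) by 75 mm high; origin at the centre of its underside.
- jar: Bystander: round white jar, 72 mm across, 95 mm high; origin at the centre of its underside.
Things that resemble listed ones, but are neither listed nor needed, are in the scene too. What is shaped like the can but green, orange or red is not meant.

How it is judged (in metres and radians):
On the way, in this order (a step that is already met when the one before it is completed fails the run):
1. the can is lifted clear of the bench (its underside 20 mm up) (height (world z) of can above 0.02 m), for 0.1 s.
2. the can stands on the bench inside the oblong outline, along it, let go of, with its cap still unscrewed (x of can in the frame of oblong_mark between -0.018 and 0.018 m and y of can in the frame of oblong_mark between -0.02 and 0.02 m and angle between the x axis of can and the x axis of oblong_mark, either way round below 0.35 rad and height (world z) of can below 0.006 m and angle between can's own z axis and vertical below 0.08 rad and value of joint cap above 0.5 rad and contact force between the fingers and can below 0.1 N), for 0.2 s.
3. the cap is screwed tight (joint cap below 0.2 rad) (value of joint cap below 0.2 rad), for 0.2 s.
At the end, for the whole second after the job is handed in: The can stands upright (within 0.08 rad) and at rest on the bench in the oblong outline: its centre within 18 mm along and 20 mm across of the outline's centre, its long side within 0.35 rad of the outline's, either way round; its cap is within 0.2 rad of tight (x of can in the frame of oblong_mark between -0.018 and 0.018 m and y of can in the frame of oblong_mark between -0.02 and 0.02 m and angle between the x axis of can and the x axis of oblong_mark, either way round below 0.35 rad and height (world z) of can below 0.006 m and angle between can's own z axis and vertical below 0.08 rad and linear speed of can below 0.02 m/s and value of joint cap below 0.2 rad); the robot touches nothing.
It fails at once if the can is lifted (15 mm or more) by its cap (contact force between the fingers and wing above 2 N and height (world z) of can above 0.015 m).
It fails at once if the can is dropped from more than 30 mm (contact force between the fingers and can below 0.05 N and height (world z) of can above 0.03 m).
It fails at once if the can is tipped by more than 0.5 rad (angle between can's own z axis and vertical above 0.5 rad).
It fails at once if the tape roll, carton or jar is moved by more than 30 mm (distance of any of tape_roll, carton, jar from where it was at the start of the episode above 0.03 m).
It also fails if it takes over 59 s, if anything falls off the work surface, if the arm or the gripper's body presses on something with over 40 N, if the wrist force passes 120 N, or if a joint passes its speed limit or range.

## Working session

There is one attempt and no reset: what is moved stays moved. The work goes in short steps, Python scripts to look and compute and a shell command to move; the robot and the scene stay as the last step left them, time stands still between calls to the robot, and variables do not carry over. Pictures are saved under pics/ and viewed, at most 10 in all, crops included, and the job is handed in when it is done.

```bash
mkdir -p pics; cat > h.py <<'E'
import numpy as np, cv2
from bench import r
def cal(n):
    c=r.calibration(n); f=240/np.tan(np.radians(c["vfov"])/2)
    K=np.array([[f,0,c["cx"]],[0,f,c["cy"]],[0,0,1.]]); R=cv2.Rodrigues(np.array(c["rvec"],float))[0]
    return K,R,np.array(c["tvec"],float).ravel()
def ray(n,uv,z):  # pixels -> world on plane z
    K,R,t=cal(n); uv=np.atleast_2d(uv).astype(float)
    d=(R.T@np.linalg.inv(K)@np.c_[uv,np.ones(len(uv))].T).T; o=-R.T@t
    return o+d*((z-o[2])/d[:,2])[:,None]
def cloud(n,dep):  # depth -> world points HxWx3
    K,R,t=cal(n); v,u=np.mgrid[:480,:640]
    p=np.stack([(u-K[0,2])/K[0,0]*dep,(v-K[1,2])/K[1,1]*dep,dep],-1)
    w=(p-t)@R; w[dep<=0]=np.nan; return w
E
python3 - <<'E'
from h import *
for n in("side","top"):
    im,d=r.snapshot(n); cv2.imwrite(f"pics/{n}0.png",im); np.savez(f"{n}0.npz",im=im,d=d)
    K,R,t=cal(n); print(n,K[0,0],-R.T@t,R[2], r.calibration(n).keys())
print(r.sense())
E
```

```text
side 463.77248986188283 [ 261.76124437 -624.85271835  680.31302828] [ 0.34194     0.68625231 -0.64197726] dict_keys(['vfov', 'cx', 'cy', 'rvec', 'tvec'])
top 526.628182576239 [ 378.82619027  -12.34892368 1013.2624785 ] [ 0.18253372  0.01274547 -0.98311698] dict_keys(['vfov', 'cx', 'cy', 'rvec', 'tvec'])
{'time': 0.1, 'joint_pos': array([ 6.69007086e+01,  7.50999026e+00,  8.53238451e+01, -1.84244673e-03,
        8.72616732e+01, -4.89243259e+00]), 'qd': array([ 0.03101191, -0.01864055, -0.27380212,  0.05273667,  0.0063915 ,
        0.01903972]), 'joint_efforts': array([ 7.34950427e-04, -5.70947492e+01, -5.01943874e+01, -2.29605948e-04,
        8.05071410e-03, -1.05046972e-04]), 'tool_pos': array([187.26789643, 569.53397443, 249.34983071]), 'tcp_rot': array([-1.79904682e+02, -6.31198993e-03,  1.61793225e+02]), 'ft_force': array([-0.06928523,  0.34075416,  0.52226644]), 'wrist_torque': array([-0.02330076,  0.06490491,  0.0093263 ]), 'grip_force': 0.0, 'finger_gap': 85.57097092156182}
```

View pics/top0.png

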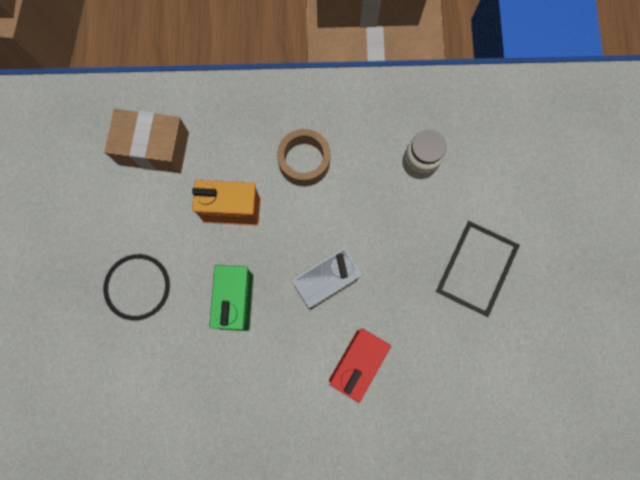

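View pics/side0.png

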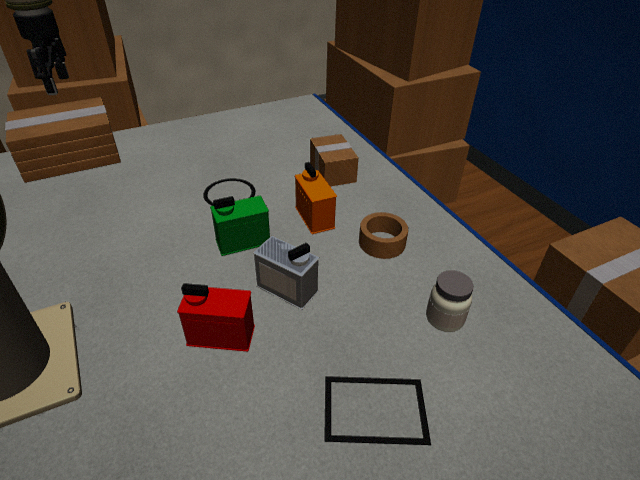

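The top view shows the grey can at about (327,278), with its cap at (341,266) and the wing running across the can. The oblong outline is at (479,268), and the green, orange and red lookalikes surround the can. The side view shows the can at (287,270), its wing at (299,254), and the outline at (377,410).

```bash
python3 - <<'E'
from h import *
def rect(P): 
    c,s,a=cv2.minAreaRect(P.astype(np.float32)[:,:2].reshape(-1,1,2)); 
    if s[0]<s[1]: s=s[::-1]; a+=90
    return np.round(c,1),np.round(s,1),round(a,1)
D={n:np.load(n+"0.npz") for n in("top","side")}
W={n:cloud(n,D[n]["d"]) for n in D}
roi={"top":(285,240,370,315),"side":(245,230,330,310)}
for n in D:
    x0,y0,x1,y1=roi[n]; m=np.zeros((480,640),bool); m[y0:y1,x0:x1]=1
    w=W[n]; hsv=cv2.cvtColor(D[n]["im"],cv2.COLOR_BGR2HSV)
    z=w[...,2]; grey=hsv[...,1]<90
    near=m&grey&(z>15); P=w[near]; print(n,"z hist",np.histogram(P[:,2],bins=np.arange(15,140,5)))
    top=m&grey&(z>88)&(z<102); print(" can top",top.sum(),np.median(z[top]),rect(w[top]))
    wing=m&(z>112); print(" wing",wing.sum(),np.percentile(z[wing],[50,95]),rect(w[wing]))
    dk=m&(hsv[...,2]<60)&(z>104); print(" wing dark",dk.sum(),rect(w[dk]))
# outline
roi={"top":(430,215,525,320),"side":(315,370,440,450)}
for n in D:
    x0,y0,x1,y1=roi[n]; m=np.zeros((480,640),np.uint8); m[y0:y1,x0:x1]=(D[n]["im"].max(2)[y0:y1,x0:x1]<70)
    c=max(cv2.findContours(m,0,2)[0],key=cv2.contourArea).reshape(-1,2)
    z=W[n][...,2][m>0]
    print(n,"outline z",np.nanmedian(z),rect(ray(n,c,1.)))
# others' extents via top
w=W["top"]; im=D["top"]["im"]
for nm,(x0,y0,x1,y1) in dict(orange=(185,170,268,230),green=(200,255,258,338),red=(320,320,400,410),roll=(270,122,338,190),jar=(398,122,452,180)).items():
    s=w[y0:y1,x0:x1].reshape(-1,3); s=s[s[:,2]>30]; print(nm,rect(s),np.nanmax(s[:,2]))
E
```

```text
top z hist (array([   7,    9,   14,    8,   14,   13,    7,   11,    8,   13,   11,
         22,    4,    0,   13, 1249,  487,   24,  182,   10,    8,  130,
         41,    0]), array([ 15,  20,  25,  30,  35,  40,  45,  50,  55,  60,  65,  70,  75,
        80,  85,  90,  95, 100, 105, 110, 115, 120, 125, 130, 135]))Traceback (most recent call last):
  File "<stdin>", line 14, in <module>
  File "<stdin>", line 3, in rect
cv2.error: OpenCV(4.12.0) /io/opencv/modules/imgproc/src/convhull.cpp:143: error: (-215:Assertion failed) total >= 0 && (depth == CV_32F || depth == CV_32S) in function 'convexHull'
```

```bash
cat > m.py <<'E'
from h import *
def rect(P): 
    P=np.ascontiguousarray(P.reshape(-1,P.shape[-1])[:,:2],dtype=np.float32)
    if len(P)<3: return None
    c,s,a=cv2.minAreaRect(P)
    if s[0]<s[1]: s=s[::-1]; a+=90
    return np.round(c,1),np.round(s,1),round(a,1)
E
python3 - <<'E'
from m import *
D={n:np.load(n+"0.npz") for n in("top","side")}
W={n:cloud(n,D[n]["d"]) for n in D}
roi={"top":(285,240,370,315),"side":(245,230,330,310)}
for n in D:
    x0,y0,x1,y1=roi[n]; m=np.zeros((480,640),bool); m[y0:y1,x0:x1]=1
    w=W[n]; hsv=cv2.cvtColor(D[n]["im"],cv2.COLOR_BGR2HSV)
    z=w[...,2]; grey=hsv[...,1]<90
    top=m&grey&(z>88)&(z<102); print(n," can top",top.sum(),np.median(z[top]),rect(w[top]))
    wing=m&(z>115); print(" wing",wing.sum(),np.percentile(z[wing],[50,95]),rect(w[wing]))
    disc=m&(z>104)&(z<112); print(" disc",disc.sum(),w[disc].mean(0),rect(w[disc]))
roi={"top":(430,215,525,320),"side":(315,370,440,450)}
for n in D:
    x0,y0,x1,y1=roi[n]; m=np.zeros((480,640),np.uint8); m[y0:y1,x0:x1]=(D[n]["im"].max(2)[y0:y1,x0:x1]<70)
    c=max(cv2.findContours(m,0,2)[0],key=cv2.contourArea).reshape(-1,2)
    print(n,"outline z",np.nanmedian(W[n][...,2][m>0]),rect(ray(n,c,1.)))
w=W["top"]
for nm,(x0,y0,x1,y1) in dict(orange=(185,170,268,230),green=(200,255,258,338),red=(320,320,400,410),roll=(270,122,338,190),jar=(398,122,452,180)).items():
    s=w[y0:y1,x0:x1].reshape(-1,3); s=s[s[:,2]>30]; print(nm,rect(s),np.nanmax(s[:,2]))
E
```

```text
top  can top 1751 94.07315269961363 (array([496.7, -31.5]), array([112. ,  60.2]), 120.8)
 wing 179 [123.7167795  126.56389999] (array([511.7, -57.3]), array([42.2, 12.2]), 11.1)
 disc 201 [511.47181258 -56.59266913 107.19853422] (array([511.9, -57.4]), array([36.7, 36. ]), 80.9)
side  can top 1129 95.88041070366896 (array([496.8, -32.4]), array([112.2,  61.8]), 120.3)
 wing 191 [124.67111655 127.54254441] (array([512. , -58.2]), array([41.5, 14.6]), 10.9)
 disc 130 [512.1588677  -68.58196156 108.51961548] (array([513. , -67.8]), array([39.5, 19.3]), 178.7)
top outline z 0.15532649689602418 (array([ 519.5, -325.1]), array([153.5, 106.5]), 152.4)
side outline z 1.8337302492074703 (array([ 521.1, -325.8]), array([158.6, 110.9]), 152.3)
orange (array([646.1, 152.3]), array([112.4,  61.1]), 86.1) 127.19536553213602
green (array([464.6, 141.6]), array([112.3,  60.6]), 176.3) 128.25619186004667
red (array([344.4, -85.4]), array([112.1,  60.2]), 148.6) 129.68589373381903
roll (array([741.4,   6.9]), array([103.1, 102.8]), 47.5) 53.0686539730426
jar (array([ 732.3, -223.2]), array([69.2, 67.4]), 103.3) 98.70098390971044
```

The two views agree. The can is at (497,-32) with its x axis at -59.5°. The wing is at 11°, so the cap is about 70° (1.23 rad) open. The outline is at (520,-325) with its long side at -27.6°. I'll grasp the can across its width at the centre, with TCP z at about 80 so the gripper body clears the wing. I turn the tool first.

```bash
cat > go.py <<'E'
import sys
from h import *
from scipy.spatial.transform import Rotation as Ro
# usage: go.py x y z yaw(deg, tool pointing down): shift in present tool axes (mm), rotvec in tool axes (deg)
x,y,z,yaw=map(float,sys.argv[1:5]); s=r.sense()
A=Ro.from_euler("xyz",s["tcp_rot"],degrees=True); B=Ro.from_euler("xyz",[180,0,yaw],degrees=True)
d=np.array([x,y,z])-s["tool_pos"]
print("t",round(s["time"],2),"pos",s["tool_pos"].round(1),s["tcp_rot"].round(2),"gap",round(s["finger_gap"],1),"grip",s["grip_force"],"F",s["ft_force"].round(1))
print("shift if move first",A.inv().apply(d).round(1),"if turned first",B.inv().apply(d).round(1),"turn",(A.inv()*B).as_rotvec(degrees=True).round(2))
E
python3 -m handwheel '[[0,0,0,0,0,6.9,0.085],[0,0,0,0,0,6.9,0.085],[0,0,0,0,0,6.9,0.085],[0,0,0,0,0,6.9,0.085],[0,0,0,0,0,6.9,0.085],[0,0,0,0,0,6.8,0.085]]' 60
python3 go.py 497 -32 200 120.5
```

```text
time: 0.6
tool_pos: [187.4, 569.7, 249.6]
tcp_rot: [-179.9, 0.0, 120.1]
ft_force: [0.2, 0.6, -0.6]
finger_gap: 85.1
grip_force: 0.0
t 0.6 pos [187.4 569.7 249.6] [-1.7995e+02  4.0000e-02  1.2015e+02] gap 85.1 grip 0.0 F [ 0.2  0.6 -0.6]
shift if move first [-675.8  -34.4   50.1] if turned first [-675.6  -38.6   49.6] turn [-0.05  0.04 -0.35]
```

```bash
python3 -m handwheel '[[-0.034,-0.0018,0.0015,0,0,0,0.085],[-0.034,-0.0018,0.0015,0,0,0,0.085],[-0.034,-0.0018,0.0015,0,0,0,0.085],[-0.034,-0.0018,0.0015,0,0,0,0.085],[-0.034,-0.0018,0.0015,0,0,0,0.085],[-0.034,-0.0018,0.0015,0,0,0,0.085],[-0.034,-0.0018,0.0015,0,0,0,0.085],[-0.034,-0.0018,0.0015,0,0,0,0.085]]' >/dev/null
python3 -m handwheel '[[-0.034,-0.0018,0.0015,0,0,0,0.085],[-0.034,-0.0018,0.0015,0,0,0,0.085],[-0.034,-0.0018,0.0015,0,0,0,0.085],[-0.034,-0.0018,0.0015,0,0,0,0.085],[-0.034,-0.0018,0.0015,0,0,0,0.085],[-0.034,-0.0018,0.0015,0,0,0,0.085],[-0.034,-0.0018,0.0015,0,0,0,0.085],[-0.034,-0.0018,0.0015,0,0,0,0.085]]' >/dev/null
python3 -m handwheel '[[-0.034,-0.0018,0.0015,0,0,0,0.085],[-0.034,-0.0018,0.0015,0,0,0,0.085],[-0.034,-0.0018,0.0015,0,0,0,0.085],[0,0,0,0,0,0,0.085],[0,0,0,0,0,0,0.085],[0,0,0,0,0,0,0.085]]'
python3 go.py 497 -32 82 120.5
```

```text
time: 2.43
tool_pos: [485.3, -3.9, 221.3]
tcp_rot: [-180.0, -0.1, 120.4]
ft_force: [-0.2, -0.0, -0.9]
finger_gap: 85.2
grip_force: 0.0
t 2.43 pos [485.3  -3.9 221.3] [-1.7995e+02 -6.0000e-02  1.2044e+02] gap 85.2 grip 0.0 F [-0.2 -0.  -0.9]
shift if move first [-30.2  -4.1 139.3] if turned first [-30.1  -4.2 139.3] turn [-0.05 -0.06 -0.06]
```

```bash
python3 -m handwheel '[[-0.030,-0.0041,0,0,0,0,0.085],[0,0,0.025,0,0,0,0.085],[0,0,0.030,0,0,0,0.085],[0,0,0.025,0,0,0,0.085],[0,0,0.020,0,0,0,0.085],[0,0,0.010,0,0,0,0.085],[0,0,0,0,0,0,0.085],[0,0,0,0,0,0,0.085]]'
python3 go.py 497 -32 82 120.5
python3 - <<'E'
from h import *
a,b=r.snapshot("top")[0],r.snapshot("side")[0]
cv2.imwrite("pics/c1.png",np.hstack([cv2.resize(a[190:370,230:430],(400,360)),cv2.resize(b[130:330,180:380],(360,360))]))
E
```

```text
time: 3.1
tool_pos: [497.3, -31.2, 112.2]
tcp_rot: [-180.0, -0.0, 120.6]
ft_force: [-0.2, -0.3, -0.7]
finger_gap: 85.4
grip_force: 0.0
t 3.1 pos [497.3 -31.2 112.2] [-1.7999e+02 -2.0000e-02  1.2056e+02] gap 85.4 grip 0.0 F [-0.2 -0.3 -0.7]
shift if move first [-0.6 -0.7 30.2] if turned first [-0.6 -0.7 30.2] turn [-0.01 -0.02  0.06]
```

View pics/c1.png

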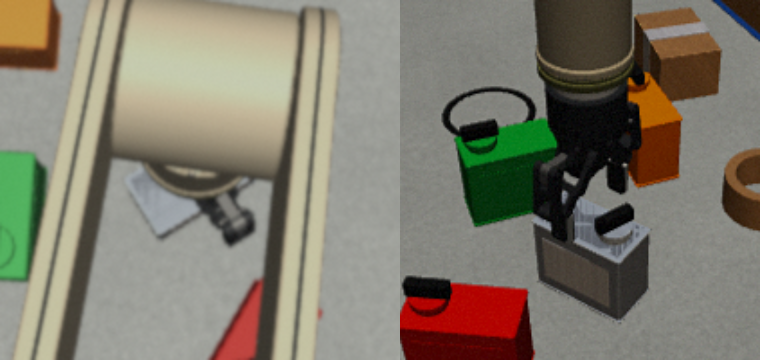

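The side crop shows the fingers straddling the can's width on either side of the long faces, and the wing is clear of the body. I'm descending the last 30 mm and closing.

```bash
python3 -m handwheel '[[-0.0006,-0.0007,0.010,0,0,0,0.085],[0,0,0.010,0,0,0,0.085],[0,0,0.007,0,0,0,0.085],[0,0,0.003,0,0,0,0.085],[0,0,0,0,0,0,0.085],[0,0,0,0,0,0,0.085]]'
python3 -m handwheel '[[0,0,0,0,0,0,0.05],[0,0,0,0,0,0,0.05],[0,0,0,0,0,0,0.05],[0,0,0,0,0,0,0.05],[0,0,0,0,0,0,0.05],[0,0,0,0,0,0,0.05],[0,0,0,0,0,0,0.05],[0,0,0,0,0,0,0.05]]' 70
```

```text
time: 3.7
tool_pos: [496.9, -32.8, 81.4]
tcp_rot: [-180.0, -0.0, 120.5]
ft_force: [0.0, -0.4, 0.2]
finger_gap: 84.8
grip_force: 0.0
time: 4.37
tool_pos: [497.5, -33.1, 82.5]
tcp_rot: [180.0, 0.0, 120.5]
ft_force: [-3.7, -1.3, 5.7]
finger_gap: 57.0
grip_force: 77.0
```

```bash
python3 -m handwheel '[[0,0,-0.003,0,0,0,0.05],[0,0,-0.005,0,0,0,0.05],[0,0,-0.008,0,0,0,0.05],[0,0,-0.010,0,0,0,0.05],[0,0,-0.010,0,0,0,0.05],[0,0,-0.008,0,0,0,0.05],[0,0,-0.004,0,0,0,0.05],[0,0,0,0,0,0,0.05]]' 90
python3 go.py 520.3 -325.4 130 152.4
python3 - <<'E'
from h import *
b=r.snapshot("side")[0]
cv2.imwrite("pics/c2.png",cv2.resize(b[130:330,180:380],(400,400)))
E
```

```text
time: 5.03
tool_pos: [498.3, -33.0, 131.6]
tcp_rot: [179.9, 0.1, 120.5]
ft_force: [0.5, 0.7, -7.8]
finger_gap: 56.5
grip_force: 97.2
t 5.03 pos [498.3 -33.  131.6] [1.7987e+02 1.1000e-01 1.2050e+02] gap 56.5 grip 97.15290784835815 F [ 0.5  0.7 -7.8]
shift if move first [-263.1 -129.4    1.9] if turned first [-155.  -248.9    1.6] turn [  0.1    0.14 -31.9 ]
```

View pics/c2.png

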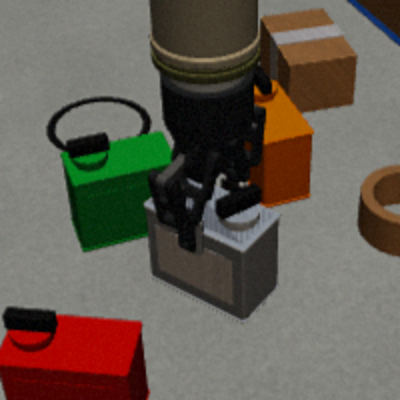

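The can is lifted and hangs level, gripped mid-body. I'm carrying it across, then turning.

```bash
python3 -m handwheel '[[-0.006,-0.003,0,0,0,0,0.05],[-0.012,-0.006,0,0,0,0,0.05],[-0.018,-0.009,0,0,0,0,0.05],[-0.024,-0.012,0,0,0,0,0.05],[-0.024,-0.012,0,0,0,0,0.05],[-0.024,-0.012,0,0,0,0,0.05],[-0.024,-0.012,0,0,0,0,0.05],[-0.024,-0.012,0,0,0,0,0.05]]' >/dev/null
python3 -m handwheel '[[-0.024,-0.012,0,0,0,0,0.05],[-0.024,-0.012,0,0,0,0,0.05],[-0.024,-0.012,0,0,0,0,0.05],[-0.017,-0.0075,0,0,0,0,0.05],[-0.012,-0.005,0,0,0,0,0.05],[-0.006,-0.003,0,0,0,0,0.05],[0,0,0,0,0,-2,0.05],[0,0,0,0,0,-4,0.05]]' > /dev/null
python3 -m handwheel '[[0,0,0,0,0,-5,0.05],[0,0,0,0,0,-6,0.05],[0,0,0,0,0,-6,0.05],[0,0,0,0,0,-5,0.05],[0,0,0,0,0,-3,0.05],[0,0,0,0,0,-0.9,0.05],[0,0,0,0,0,0,0.05],[0,0,0,0,0,0,0.05]]'
python3 go.py 520.3 -325.4 83 152.4
```

```text
time: 7.08
tool_pos: [519.0, -324.7, 129.5]
tcp_rot: [180.0, -0.0, 152.3]
ft_force: [-0.3, -0.5, -8.1]
finger_gap: 56.3
grip_force: 97.3
t 7.08 pos [ 519.  -324.7  129.5] [ 1.7999e+02 -4.0000e-02  1.5232e+02] gap 56.3 grip 97.28368878364563 F [-0.3 -0.5 -8.1]
shift if move first [-1.6 -0.  46.5] if turned first [-1.5 -0.  46.5] turn [ 0.01 -0.04 -0.08]
```

```bash
python3 -m handwheel '[[-0.0015,0,0.005,0,0,0,0.05],[0,0,0.010,0,0,0,0.05],[0,0,0.010,0,0,0,0.05],[0,0,0.008,0,0,0,0.05],[0,0,0.006,0,0,0,0.05],[0,0,0.003,0,0,0,0.05],[0,0,0.001,0,0,0,0.05],[0,0,0,0,0,0,0.05]]'
python3 -m handwheel '[[0,0,0.001,0,0,0,0.05],[0,0,0.001,0,0,0,0.05],[0,0,0,0,0,0,0.05],[0,0,0,0,0,0,0.05]]'
python3 go.py 520.3 -325.4 82.5 152.4
```

```text
time: 7.75
tool_pos: [520.2, -325.8, 86.4]
tcp_rot: [180.0, -0.0, 152.4]
ft_force: [0.6, 0.3, -7.0]
finger_gap: 57.0
grip_force: 97.4
time: 8.08
tool_pos: [520.5, -326.0, 85.1]
tcp_rot: [-180.0, 0.0, 152.4]
ft_force: [-0.5, 0.0, -8.2]
finger_gap: 56.7
grip_force: 97.4
t 8.08 pos [ 520.5 -326.    85.1] [-1.8000e+02  3.0000e-02  1.5239e+02] gap 56.7 grip 97.36226677894592 F [-0.5  0.  -8.2]
shift if move first [0.4 0.4 2.6] if turned first [0.4 0.4 2.6] turn [-0.    0.03 -0.01]
```

```bash
python3 -m handwheel '[[0,0,0.001,0,0,0,0.05],[0,0,0.001,0,0,0,0.05],[0,0,0,0,0,0,0.05],[0,0,0,0,0,0,0.05]]'
python3 -m handwheel '[[0,0,0.0005,0,0,0,0.05],[0,0,0.0005,0,0,0,0.05],[0,0,0,0,0,0,0.05]]'
```

```text
time: 8.42
tool_pos: [520.3, -325.9, 82.8]
tcp_rot: [-180.0, -0.0, 152.4]
ft_force: [-0.4, 0.4, -6.9]
finger_gap: 56.5
grip_force: 97.5
time: 8.67
tool_pos: [520.4, -326.0, 82.7]
tcp_rot: [-180.0, 0.0, 152.4]
ft_force: [-4.7, 1.8, 2.0]
finger_gap: 56.4
grip_force: 98.7
```

The wrist force went from -8 to +2 N, so the can is on the bench. I'm releasing and retreating straight up.

```bash
python3 -m handwheel '[[0,0,0,0,0,0,0.065],[0,0,0,0,0,0,0.075],[0,0,0,0,0,0,0.085],[0,0,0,0,0,0,0.085],[0,0,0,0,0,0,0.085],[0,0,0,0,0,0,0.085],[0,0,0,0,0,0,0.085],[0,0,0,0,0,0,0.085]]' 20
python3 -m handwheel '[[0,0,-0.010,0,0,0,0.085],[0,0,-0.025,0,0,0,0.085],[0,0,-0.035,0,0,0,0.085],[0,0,-0.035,0,0,0,0.085],[0,0,-0.030,0,0,0,0.085],[0,0,-0.015,0,0,0,0.085],[0,0,0,0,0,0,0.085]]'
python3 - <<'E'
from m import *
for n in("side","top"):
    im,d=r.snapshot(n); np.savez(n+"1.npz",im=im,d=d); cv2.imwrite(f"pics/{n}1.png",im)
E
```

```text
time: 9.33
tool_pos: [520.4, -325.9, 81.8]
tcp_rot: [-180.0, -0.0, 152.4]
ft_force: [0.6, 0.2, -0.8]
finger_gap: 84.8
grip_force: 0.0
time: 9.92
tool_pos: [522.5, -327.4, 238.8]
tcp_rot: [-179.9, 0.5, 152.4]
ft_force: [0.6, -0.2, 0.0]
finger_gap: 85.3
grip_force: 0.0
```

```bash
python3 -c "
from h import *
a=cv2.imread('pics/top1.png');b=cv2.imread('pics/side1.png')
cv2.imwrite('pics/c3.png',np.hstack([cv2.resize(a[190:350,400:560],(380,380)),cv2.resize(b[270:470,280:480],(380,380))]))"
```

```text
(no output)
```

View pics/c3.png

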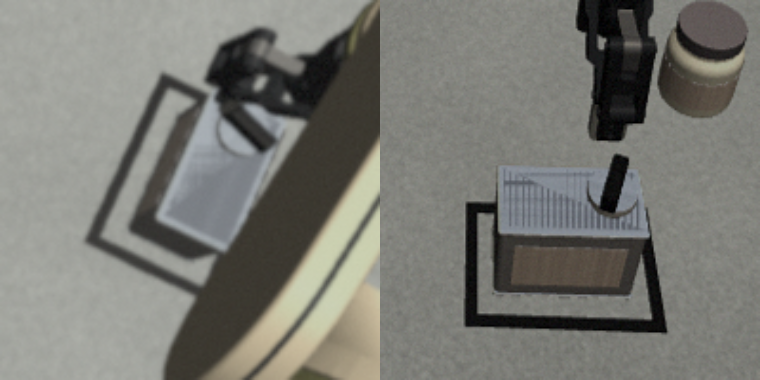

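The can stands inside the outline, and the cap is still unscrewed with its wing slanted at about (617,183) in the side crop. I'll measure the wing and can top in both views.

```bash
python3 - <<'E'
from m import *
for n in("side","top"):
    D=np.load(n+"1.npz"); w=cloud(n,D["d"]); z=w[...,2]
    m=(abs(w[...,0]-521)<75)&(abs(w[...,1]+326)<75)
    print(n,"top",np.nanmedian(z[m&(z>88)&(z<102)]),rect(w[m&(z>88)&(z<102)]),"wing",(m&(z>115)&(z<132)).sum(),rect(w[m&(z>115)&(z<132)]))
E
python3 go.py 547 -339.5 200 43
```

```text
side top 95.68475105338703 (array([ 519.5, -325.7]), array([112. ,  60.7]), 152.8) wing 253 (array([ 545.9, -339.6]), array([41.8, 12. ]), 42.6)
top top 94.01794782031493 (array([ 519.3, -324.7]), array([112.7,  60.5]), 152.3) wing 181 (array([ 544.8, -339.1]), array([38.1, 13. ]), 42.1)
t 10.02 pos [ 520.8 -326.2  233.2] [-1.7998e+02  1.3000e-01  1.5239e+02] gap 85.1 grip 0.0 F [-0.6 -0.6 -0.7]
shift if move first [-29.3   0.4  33.3] if turned first [10.1 27.6 33.2] turn [  0.11   0.11 109.39]
```

Placement is good: the can is about 1 mm off centre and within 0.4°. The wing is at (545.8,-339.3) and 42.5°. I'm turning the tool to 42.5° and partly closing the fingers.

```bash
python3 -m handwheel '[[0,0,0,0,0,6.9,0.05],[0,0,0,0,0,6.9,0.05],[0,0,0,0,0,6.9,0.05],[0,0,0,0,0,6.9,0.05],[0,0,0,0,0,6.9,0.05],[0,0,0,0,0,6.9,0.05],[0,0,0,0,0,6.9,0.05],[0,0,0,0,0,6.9,0.05]]' >/dev/null
python3 -m handwheel '[[0,0,0,0,0,6.9,0.045],[0,0,0,0,0,6.9,0.045],[0,0,0,0,0,6.9,0.045],[0,0,0,0,0,6.9,0.045],[0,0,0,0,0,6.9,0.045],[0,0,0,0,0,6.9,0.045],[0,0,0,0,0,6.3,0.045],[0,0,0,0,0,0,0.045]]' >/dev/null
python3 -m handwheel '[[0.010,0.0275,0,0,0,0,0.045],[0,0,0,0,0,0,0.045],[0,0,0,0,0,0,0.045]]'
python3 go.py 545.8 -339.3 131 42.5; python3 -c "from h import r; print(r.tip_reach)"
```

```text
time: 11.6
tool_pos: [547.5, -335.7, 229.2]
tcp_rot: [-179.8, 0.0, 49.7]
ft_force: [0.5, 0.3, 0.9]
finger_gap: 44.9
grip_force: 0.0
t 11.6 pos [ 547.5 -335.7  229.2] [-1.7977e+02  2.0000e-02  4.9700e+01] gap 44.9 grip 0.0 F [0.5 0.3 0.9]
shift if move first [-3.8  1.4 98.2] if turned first [-3.7  1.5 98.2] turn [-0.23  0.03  7.2 ]
19.0
```

```bash
python3 -m handwheel '[[0,0,0,0,0,4.2,0.045],[0,0,0,0,0,3,0.045],[-0.0037,0.0015,0.010,0,0,0,0.045],[0,0,0.025,0,0,0,0.045],[0,0,0.025,0,0,0,0.045],[0,0,0.010,0,0,0,0.045],[0,0,0,0,0,0,0.045],[0,0,0,0,0,0,0.045]]'
python3 go.py 545.8 -339.3 131 42.5
```

```text
time: 12.27
tool_pos: [545.4, -339.5, 161.3]
tcp_rot: [-179.9, 0.0, 42.4]
ft_force: [0.5, -0.4, 0.7]
finger_gap: 45.0
grip_force: 0.0
t 12.27 pos [ 545.4 -339.5  161.3] [-1.7991e+02  2.0000e-02  4.2370e+01] gap 45.0 grip 0.0 F [ 0.5 -0.4  0.7]
shift if move first [ 0.5  0.2 30.3] if turned first [ 0.5  0.1 30.3] turn [-0.09  0.02 -0.13]
```

```bash
python3 -m handwheel '[[0.0005,0,0.010,0,0,0,0.045],[0,0,0.012,0,0,0,0.045],[0,0,0.006,0,0,0,0.045],[0,0,0.002,0,0,0,0.045],[0,0,0,0,0,0,0.045],[0,0,0,0,0,0,0.045]]'
python3 -m handwheel '[[0,0,0,0,0,0,0.025],[0,0,0,0,0,0,0.020],[0,0,0,0,0,0,0.016],[0,0,0,0,0,0,0.013],[0,0,0,0,0,0,0.008],[0,0,0,0,0,0,0.006],[0,0,0,0,0,0,0.006],[0,0,0,0,0,0,0.006]]' 25
python3 - <<'E'
from h import *
b=r.snapshot("side")[0]
cv2.imwrite("pics/c4.png",cv2.resize(b[270:470,280:480],(500,500)))
E
```

```text
time: 12.77
tool_pos: [546.4, -339.4, 131.8]
tcp_rot: [-180.0, 0.0, 42.3]
ft_force: [0.3, 0.0, 0.5]
finger_gap: 45.0
grip_force: 0.0
time: 13.43
tool_pos: [546.4, -339.3, 132.2]
tcp_rot: [-180.0, -0.0, 42.3]
ft_force: [-3.0, 3.1, 4.9]
finger_gap: 11.2
grip_force: 27.9
```

View pics/c4.png

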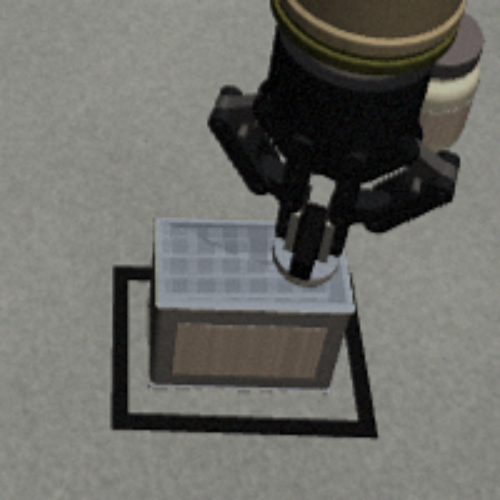

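The wing is pinched across its thickness (gap 11 mm). I'm screwing it clockwise.

```bash
python3 -m handwheel '[[0,0,0,0,0,3,0.006],[0,0,0,0,0,5,0.006],[0,0,0,0,0,5,0.006],[0,0,0,0,0,5,0.006],[0,0,0,0,0,5,0.006],[0,0,0,0,0,5,0.006],[0,0,0,0,0,5,0.006],[0,0,0,0,0,3,0.006]]'
python3 -m handwheel '[[0,0,0,0,0,5,0.006],[0,0,0,0,0,5,0.006],[0,0,0,0,0,5,0.006],[0,0,0,0,0,5,0.006],[0,0,0,0,0,5,0.006],[0,0,0,0,0,4,0.006],[0,0,0,0,0,0,0.006],[0,0,0,0,0,0,0.006]]'
python3 go.py 546.2 -339.3 132 -27.5; python3 -c "from h import r; print(r.sense()['wrist_torque'])"
```

```text
time: 14.15
tool_pos: [546.4, -339.4, 132.2]
tcp_rot: [180.0, -0.0, 6.0]
ft_force: [-2.7, 2.7, 5.4]
finger_gap: 11.2
grip_force: 27.8
time: 14.82
tool_pos: [546.4, -339.6, 132.2]
tcp_rot: [180.0, -0.0, -22.6]
ft_force: [-3.6, 1.0, 5.7]
finger_gap: 11.3
grip_force: 27.9
t 14.82 pos [ 546.4 -339.6  132.2] [ 1.7998e+02 -1.0000e-02 -2.2620e+01] gap 11.3 grip 27.879394590854645 F [-3.6  1.   5.7]
shift if move first [-0.3 -0.2  0.2] if turned first [-0.3 -0.2  0.2] turn [ 0.02 -0.01  4.88]
[ 0.22171052  0.60865715 -0.04609323]
```

```bash
python3 -m handwheel '[[0,0,0,0,0,2,0.006],[0,0,0,0,0,2,0.006],[0,0,0,0,0,1,0.006],[0,0,0,0,0,0,0.006],[0,0,0,0,0,0,0.006],[0,0,0,0,0,0,0.006]]'
python3 -c "from h import r; print(r.sense()['wrist_torque'])"
python3 -m handwheel '[[0,0,0,0,0,1,0.006],[0,0,0,0,0,0,0.006],[0,0,0,0,0,0,0.006]]'
python3 -c "from h import r; print(r.sense()['wrist_torque'])"
```

```text
time: 15.32
tool_pos: [546.4, -339.7, 132.2]
tcp_rot: [180.0, -0.0, -27.6]
ft_force: [-3.5, 2.4, 5.9]
finger_gap: 11.6
grip_force: 27.9
[0.22742196 0.60237384 0.01145663]
time: 15.57
tool_pos: [546.5, -339.7, 132.2]
tcp_rot: [180.0, -0.0, -28.6]
ft_force: [-2.5, 0.9, 6.1]
finger_gap: 10.9
grip_force: 27.9
[0.08174634 0.53956388 0.07252369]
```

At -28.6° the wrist moment about the vertical has started to rise, which suggests the stop. I'm releasing, going straight up, swinging clear and measuring.

```bash
python3 -m handwheel '[[0,0,0,0,0,0,0.02],[0,0,0,0,0,0,0.03],[0,0,0,0,0,0,0.045],[0,0,0,0,0,0,0.045],[0,0,0,0,0,0,0.045],[0,0,0,0,0,0,0.045]]' >/dev/null
python3 -m handwheel '[[0,0,-0.010,0,0,0,0.045],[0,0,-0.025,0,0,0,0.045],[0,0,-0.035,0,0,0,0.045],[0,0,-0.035,0,0,0,0.045],[0,0,-0.030,0,0,0,0.045],[0,0,-0.015,0,0,0,0.045],[0,0,0,0,0,0,0.045],[0,0,0,0,0,0,0.045]]'
python3 - <<'E'
from m import *
P=[]
for n in("side","top"):
    im,d=r.snapshot(n); w=cloud(n,d); z=w[...,2]; P.append(im)
    m=(abs(w[...,0]-521)<75)&(abs(w[...,1]+326)<75)
    print(n,"top",np.nanmedian(z[m&(z>88)&(z<102)]),rect(w[m&(z>88)&(z<102)]),"wing",(m&(z>115)&(z<132)).sum(),rect(w[m&(z>115)&(z<132)]))
cv2.imwrite("pics/c5.png",np.hstack([cv2.resize(P[1][190:350,400:560],(380,380)),cv2.resize(P[0][270:470,280:480],(380,380))]))
E
```

```text
time: 16.73
tool_pos: [547.0, -339.8, 284.1]
tcp_rot: [180.0, -0.2, -28.7]
ft_force: [0.4, -0.1, -0.8]
finger_gap: 44.7
grip_force: 0.0
side top 95.63892361012012 (array([ 520.1, -325.6]), array([111.1,  60.5]), 152.2) wing 340 (array([ 545.9, -339.8]), array([41.5, 13.7]), 150.5)
top top 93.97524084029783 (array([ 519.7, -324.5]), array([112.9,  60.5]), 152.0) wing 190 (array([ 545.7, -338.2]), array([41.8, 12.5]), 151.7)
```

View pics/c5.png

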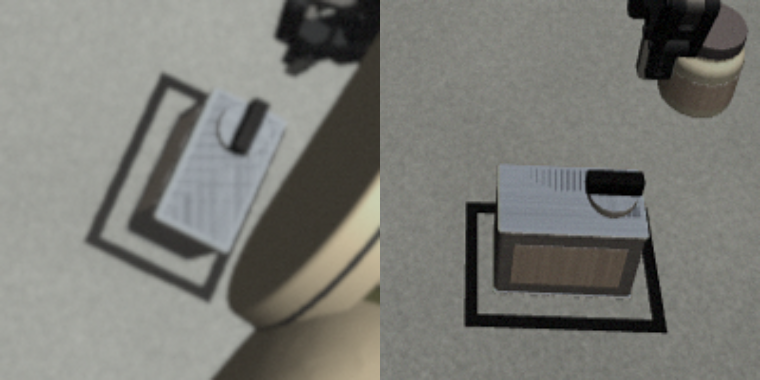

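The wing now lies along the can's long side, within about 1°. The can is centred in the outline and the robot is clear of everything, so I'm handing in.

```bash
python3 -c "from h import r; print(r.hand_in())"
```

```text
the job is handed in; nothing more can be done
None
```

The job is handed in: the can stands upright in the oblong outline, about 1 mm off centre and under 1° off its long side, with the cap screwed tight to within about 2° of the can's long side; the hand-in call returned no verdict.

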